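# Scrape the scallop shells off the chopping block into the scrap tray

### The arm

A 6-joint arm with a two-finger parallel gripper is mounted at the origin on the work surface. World frame = base frame: x ahead of the robot, y to its left, z up, the work surface at z = 0. Lengths are in mm, angles in rad, forces in N, time in s.
With the tool pointing down it reaches from about 350 to 875 mm from the base axis. Payload 4.2 kg.
Tool frame: the origin (TCP) lies midway between the tips of the shut fingers; the grasp point (between the pads) lies 19 mm behind it; y points along the fingers, x is the direction in which the jaws open and shut, and the axes are right-handed (so a half turn about y gives the same grasp; the last joint's range is limited). The gripper opens to 85 mm and grips with 20 to 120 N. Pads are 22 mm wide; open, the fingers measure 114 mm over their backs; the gripper's body (76 mm by 85 mm) begins 54 mm behind the grasp point. The pads swing forward as they close: fully open they stand 13 mm farther back than shut.
Start: joints at [1.479, 0.385, 0.008, 0, -1.194, -0.259], TCP at [214.748, 586.926, 231.312] pointing down, gripper open.
Joint ranges: [-3.14, 3.14], [-1.21, 2.06], [-1.07, 1.41], [-3.16, 2.05], [-2.99, -0.16], [-3.1, 3.1]. Speed limits (rad/s): [2.79, 2.79, 3.14, 3.14, 3.14, 3.14].

### API

Orientations are given as a unit quaternion [x, y, z, w].
In Python, from bench import read_state, get_image, job_done gives the robot as it stands.
- The arm moves only by the tool play_rows, never from a script. Its argument "series" is a list of rows, each a list of 7 numbers: the shift along the tool's x, y, z in m, then the turn, a rotation vector about the tool's x, y, z in rad, then the finger opening in m, from 0 to 0.0854. In form: [[x, y, z, wx, wy, wz, claw], ...]. A call has 1 to 10 rows; each row shifts and turns the pose as measured when the row begins, along the tool's axes as they then stand; what a row does not reach is not made up. A row lasts 1/10 s, in which the tool goes at most 50 mm and 8.59 degrees, less where a joint would pass 70% of its speed; a pose out of reach is approached as far as the arm can. A call with a gripper value outside its range is refused whole. The fingers move at their own pace and stop on an object; the grip force is fixed at half the most. Time passes only in rows, so rows that do not move let the fingers close. It gives the time, the measured TCP pose, the force and the opening at its end, in the units of the state.
- read_state(): the state, without advancing time (a new reading comes with each control period).
- get_image(name): name is "scene" or "top"; returns a dict with "color" (400x640x3 uint8, red, green, blue), "intrinsics" (3x3 intrinsics, pixels), "D" ([k1, k2, p1, p2, k3] as OpenCV has them; the pictures are not rectified), "origin" and "orientation" of the camera in the world. Camera axes: x right, y down, z forward; pixel columns grow to the right and rows downward; lengths in mm; the calibration is good to about 2 mm. A picture is of the moment at which its call begins. There is no depth.
- job_done(): hands the job in, once; it reports no verdict.
The state is a dict: "clock": time; "joints": joint angles; "joint_vel": joint speeds; "joint_efforts": joint torques, N m; "position": TCP position; "ee_rot": TCP orientation; "contact_force": force on the tool from outside, world axes, zero at the start; "wrist_torque": the same for the moment, N m; "gripper_width": finger opening in mm.
Only numpy, scipy, OpenCV 4.12 (cv2) and the standard library are available. Lean on these libraries where they do the work, as an engineer would, in place of code of your own. Each camera call takes 0.05 s, during which the arm holds its last target. There are 200 camera calls.

### The job

Pick up the scraper block from its stand and use it to sweep all four empty scallop shells off the chopping block into the open scrap tray beside it, without touching the shells with the robot itself. Then stand the scraper upright on its stand again, setting it down rather than dropping it. Leave the dish, the jar and the cup where they are.

Things in the scene. Friction and masses are not known exactly. Their poses are not given: they have to be found in the camera images.
- block: Chopping block, fixed, pale wood, 260 (its x) x 340 (its y) x 60 mm high, flat top without a rim. Origin: centre of its underside, on the table; its top is at z = 60 mm. The scrap tray touches one of its two short edges (local y = +170 or -170 mm) and the stand the other; which is which varies.
- tray: Scrap tray, fixed, open-topped, plain aluminium, 265 (its x) x 162 (its y) x 40 mm high, walls and floor 4 to 5 mm thick, empty. Origin: centre of its underside. Its axes are parallel to the block's, its centre 251 mm from the block's along the block's y; its long wall touches the block's edge, and its rim is 20 mm lower than the block's top, so what is pushed off that edge falls in.
- stand: Scraper stand, fixed low platform with a flat grey plastic top on a dark steel base, 265 (its x) x 162 (its y) x 40 mm high. Origin: centre of its underside, on the table; its top is at z = 40 mm. Axes parallel to the block's, touching the block's other short edge, across from the tray, its centre 251 mm from the block's. The scraper and the small dish stand on it.
- scraper: Loose scraper block, about 0.3 kg, standing upright on the stand at a varying yaw. White plastic foot with a steel band low down, 150 (its x) x 34 (its y) x 45 mm high; centred on top of it a dark wooden grip 100 (x) x 24 (y) mm, reaching from 45 to 92 mm above its underside. Pinch the grip across its y from above. Origin: centre of the underside; z up. Either of its long faces sweeps.
- shell1: Loose empty scallop shell, round, 72 mm across, domed side up, 20 mm high with a steep rim 7 mm high all round, about 35 g, resting on the block (shells do not overlap at the start and lie within 106 mm of the block's centre along its x and 121 mm along its y). Origin: centre of its underside, z up.
- shell2: Loose empty scallop shell, round, 72 mm across, domed side up, 20 mm high with a steep rim 7 mm high all round, about 35 g, resting on the block (shells do not overlap at the start and lie within 106 mm of the block's centre along its x and 121 mm along its y). Origin: centre of its underside, z up.
- shell3: Loose empty scallop shell, round, 72 mm across, domed side up, 20 mm high with a steep rim 7 mm high all round, about 35 g, resting on the block (shells do not overlap at the start and lie within 106 mm of the block's centre along its x and 121 mm along its y). Origin: centre of its underside, z up.
- shell4: Loose empty scallop shell, round, 72 mm across, domed side up, 20 mm high with a steep rim 7 mm high all round, about 35 g, resting on the block (shells do not overlap at the start and lie within 106 mm of the block's centre along its x and 121 mm along its y). Origin: centre of its underside, z up.
- dish: Loose small white dish, 54 mm across, 25 mm high, standing on the stand about 95 mm from the stand's centre towards its -x end (nearest the robot). Origin: centre of its underside. Leave alone.
- jar: Loose amber glass jar, 60 mm across, 85 mm high, on the table just beyond the block's far (+x) edge. Origin: centre of its underside. Leave alone.
- cup: Loose steel cup, 66 mm across, 75 mm high, on the table just beyond the block's far (+x) edge, beside the jar. Origin: centre of its underside. Leave alone.
Not all that is in view belongs to the job. Leave any purple or turquoise look-alike of the scraper alone.

How it is judged (in metres and radians):
On the way, in this order (a step that is already met when the one before it is completed fails the run):
1. the scraper is brought down on to the chopping block (its foot within 12 mm of the top) (x of scraper in the frame of block between -0.15 and 0.15 m and y of scraper in the frame of block between -0.18 and 0.18 m and z of scraper in the frame of block between 0.05 and 0.072 m), for 0.2 s.
2. all four shells are in the scrap tray (x of shell1 in the frame of tray between -0.1325 and 0.1325 m and y of shell1 in the frame of tray between -0.085 and 0.085 m and z of shell1 in the frame of tray between -0.005 and 0.05 m and x of shell2 in the frame of tray between -0.1325 and 0.1325 m and y of shell2 in the frame of tray between -0.085 and 0.085 m and z of shell2 in the frame of tray between -0.005 and 0.05 m and x of shell3 in the frame of tray between -0.1325 and 0.1325 m and y of shell3 in the frame of tray between -0.085 and 0.085 m and z of shell3 in the frame of tray between -0.005 and 0.05 m and x of shell4 in the frame of tray between -0.1325 and 0.1325 m and y of shell4 in the frame of tray between -0.085 and 0.085 m and z of shell4 in the frame of tray between -0.005 and 0.05 m), for 0.2 s.
At the end, for the whole second after the job is handed in: All four shells are inside the scrap tray (centres within its outline and less than 50 mm above its underside), at rest; the scraper stands upright (within 0.08 rad) and at rest with its foot on the stand's top, its centre within 100 mm along x and 70 mm along y of the stand's centre (all of step 2 and x of scraper in the frame of stand between -0.1 and 0.1 m and y of scraper in the frame of stand between -0.07 and 0.07 m and z of scraper in the frame of stand between 0.035 and 0.046 m and angle between scraper's own z axis and vertical below 0.08 rad and linear speed of scraper below 0.02 m/s and linear speed of each of shell1, shell2, shell3, shell4 below 0.03 m/s); the robot touches nothing.
It fails at once if the robot itself touches a shell (more than 1 N) (contact force between any of shell1, shell2, shell3, shell4 and the fingers above 1 N or contact force between any of shell1, shell2, shell3, shell4 and the arm above 1 N).
It fails at once if the scraper is dropped (falling faster than 0.6 m/s out of the fingers) (contact force between scraper and the fingers below 0.1 N and linear speed of scraper above 0.6 m/s).
It fails at once if the dish, the jar or the cup is moved by more than 30 mm (distance of any of dish, jar, cup from where it was at the start of the episode above 0.03 m).
It also fails if it takes over 67 s, if anything falls off the work surface, if the arm or the gripper's body presses on something with over 40 N, if the wrist force passes 120 N, or if a joint passes its speed limit or range.

## Working session

There is one attempt and no reset: what is moved stays moved. The work goes in short steps, Python scripts to look and compute and a tool call to move; the robot and the scene stay as the last step left them, time stands still between calls to the robot, and variables do not carry over. Pictures are saved under pics/ and viewed, about 8 in all and at most 12, crops included, and the job is handed in when it is done.

Besides the shell and the picture viewer there is one more tool, called as a command line: name --pt "numbers of a row" for each row, then --argument value for the rest. play_rows: Moves the arm, as the interface text tells. Its arguments: {"type":"object","properties":{"series":{"type":"array","items":{"type":"array","items":{"type":"number"}}}},"required":["series"]}

```bash
mkdir -p pics
cat > h.py <<'E'
import numpy as np, cv2
from bench import read_state, get_image, job_done
from scipy.spatial.transform import Rotation as R
def ray(im,uv,z):
    uv=np.array(uv,float).reshape(-1,1,2)
    p=cv2.undistortPoints(uv,np.array(im["intrinsics"],float),np.array(im["D"],float)).reshape(-1,2)
    d=R.from_quat(im["orientation"]).apply(np.c_[p,np.ones(len(p))]) if np.size(im["orientation"])==4 else np.c_[p,np.ones(len(p))]@np.array(im["orientation"]).T
    o=np.array(im["origin"],float)
    return o+d*((z-o[2])/d[:,2])[:,None]
def save(im,n,crop=None,s=1):
    c=im["color"][:,:,::-1]
    if crop: c=c[crop[1]:crop[3],crop[0]:crop[2]]
    cv2.imwrite("pics/"+n,cv2.resize(c,None,fx=s,fy=s,interpolation=cv2.INTER_CUBIC))
E
python3 - <<'E'
from h import *
s=read_state();print(s)
a=get_image("top");b=get_image("scene")
print(a["origin"],a["orientation"],a["intrinsics"]);print(b["origin"],b["orientation"])
save(a,"top1.png",s=1.25);save(b,"scene1.png",s=1.25)
E
```

```text
{'clock': 0.0, 'joints': array([ 1.47859327e+00,  3.85563873e-01,  6.60572154e-03, -5.09110400e-04,
       -1.19402320e+00, -2.58633920e-01]), 'joint_vel': array([ 0.00147248,  0.00060217, -0.00157597, -0.00046619,  0.00015023,
       -0.00016628]), 'joint_efforts': array([ 6.99020711e-05, -3.92286122e+01,  1.88390923e+01,  4.18574363e+00,
       -4.76931775e-03,  3.93904344e-06]), 'position': array([214.55962805, 586.37721802, 230.20781848]), 'ee_rot': array([ 0.40563868, -0.57914287,  0.5801063 , -0.40438532]), 'contact_force': array([0.64128341, 0.21361154, 0.70179288]), 'wrist_torque': array([ 0.02859711,  0.02237536, -0.05193322]), 'gripper_width': 85.82430828073008}
[ 365.85005672 -123.20718194 1210.6031343 ] [-0.70297424  0.71024273 -0.02336806  0.02892078] [[406.02435517   0.         321.88780257]
 [  0.         406.02435517 197.88656875]
 [  0.           0.           1.        ]]
[1150.02579225  362.85809125  763.06214546] [ 0.41327702  0.80618727 -0.37223832 -0.2017494 ]
```

View pics/top1.png

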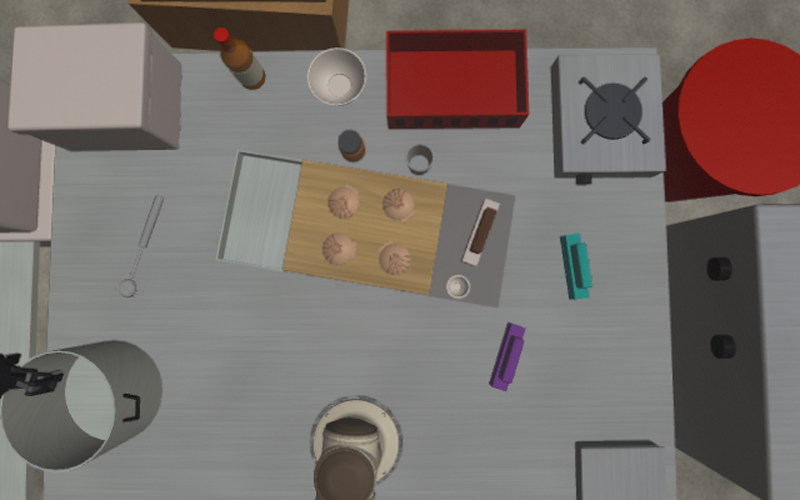

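View pics/scene1.png

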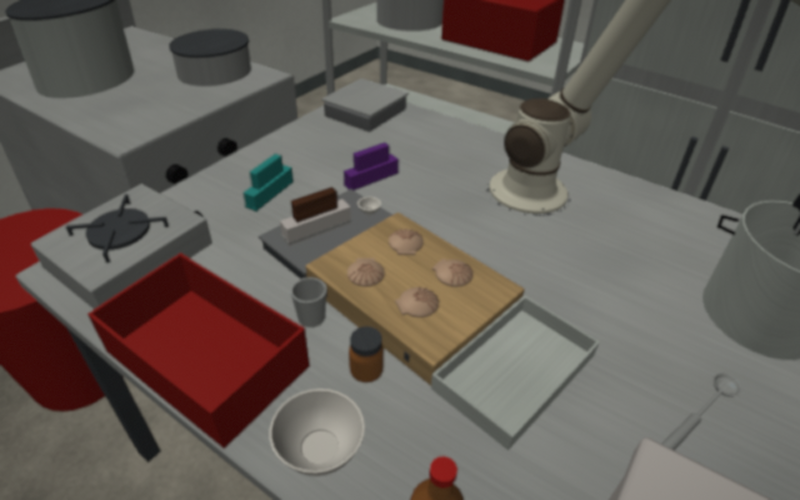

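The top view shows three scraper-shaped objects, with these pixels in the 640 px frame. The white foot with brown grip is at about (386,186) on the grey stand, the teal one at (460,213) and the purple one at (406,285). The white and brown one fits the description. The tray is left (+y) of the block and the stand is right (-y). The shells are near (274,162), (319,163), (271,198) and (317,207).

```bash
cat > m.py <<'E'
from h import *
def big(m):
    n,l,s,c=cv2.connectedComponentsWithStats(m.astype(np.uint8)); i=1+np.argmax(s[1:,4]); return l==i
def rect(m):
    c,_=cv2.findContours(m.astype(np.uint8),cv2.RETR_EXTERNAL,cv2.CHAIN_APPROX_NONE)
    return cv2.boxPoints(cv2.minAreaRect(max(c,key=cv2.contourArea)))
E
python3 - <<'E'
from m import *
a=get_image("top"); c=a["color"]; hsv=cv2.cvtColor(c,cv2.COLOR_RGB2HSV); H,S,V=cv2.split(hsv)
roi=np.zeros(H.shape,bool); roi[115:250,170:420]=1
wood=(S>60)&(H>10)&(H<28)&(V>90)&roi
wood=cv2.morphologyEx(wood.astype(np.uint8),cv2.MORPH_CLOSE,np.ones((9,9)))
b=big(wood); r=rect(b); P=ray(a,r,60); print("block",r.round(1).tolist(),P[:,:2].round(1).tolist(),P[:,:2].mean(0))
d=np.diff(np.r_[P,P[:1]],axis=0);print(np.hypot(d[:,0],d[:,1]),np.degrees(np.arctan2(d[:,1],d[:,0])))
r2=np.zeros_like(roi); r2[150:220,360:410]=1
g=big((V<90)&(S>60)&r2); rg=rect(g); P=ray(a,rg,132);print("grip",rg.round(1).tolist(),P[:,:2].round(1).tolist(),P[:,:2].mean(0))
f=(V>150)&(S<60)&r2; f=big((f|g)&r2); rf=rect(f);P=ray(a,rf,85);print("foot",rf.round(1).tolist(),P[:,:2].round(1).tolist(),P[:,:2].mean(0))
for n,r in(("grip",rg),("foot",rf)):
    P=ray(a,r,132 if n=="grip" else 85);d=np.diff(np.r_[P,P[:1]],axis=0);print(n,np.hypot(d[:,0],d[:,1]).round(1),np.degrees(np.arctan2(d[:,1],d[:,0])).round(1))
# shells
sh=b&~((S>85))
for x,y in((274,162),(319,163),(271,198),(317,207),(366,229)):
    print("px",(x,y),hsv[y,x],ray(a,[x,y],70)[0].round(0), hsv[y+18,x])
print("pads px→", ray(a,[36,304],231)[0], "pot rim", ray(a,[[2,330],[128,305],[65,274],[60,374]],200).round(0).tolist())
save(a,"crop.png",(170,110,420,260),3.2)
E
```

```text
block [[225.5, 215.89999389648438], [240.6999969482422, 126.19999694824219], [358.0, 146.0], [342.8999938964844, 235.6999969482422]] [[402.8, 159.9], [661.5, 118.1], [599.3, -219.8], [343.5, -172.7]] [501.79348937 -28.62220208]
[262.05535037 343.53076393 260.04767137 337.8792624 ] [  -9.18261298 -100.43310865  169.5805236    79.8967626 ]
grip [[375.70001220703125, 199.8000030517578], [388.5, 165.3000030517578], [396.70001220703125, 168.39999389648438], [384.0, 202.8000030517578]] [[439.2, -258.3], [531.4, -294.4], [522.9, -316.3], [430.9, -280.1]] [ 481.11105658 -287.26290823]
foot [[369.79998779296875, 208.0], [388.20001220703125, 158.39999389648438], [399.29998779296875, 162.5], [380.79998779296875, 212.1999969482422]] [[419.6, -247.2], [558.3, -301.6], [546.3, -332.3], [407.9, -277.7]] [ 483.02821815 -289.72640421]
grip [99.  23.5 98.9 23.3] [ -21.4 -111.2  158.5   69. ]
foot [148.9  33.  148.8  32.7] [ -21.4 -111.3  158.5   68.9]
px (274, 162) [ 12  94 160] [554.  20.  70.] [ 18 110 157]
px (319, 163) [ 12 102 135] [ 550. -107.   70.] [ 18 113 160]
px (271, 198) [ 11  97 145] [452.  29.  70.] [ 18 110 137]
px (317, 207) [ 13  93 157] [ 425. -101.   70.] [ 18 111 143]
px (366, 229) [ 15  27 190] [ 362. -237.   70.] [ 90   4 135]
pads px→ [187.19848201 581.6487417  231.        ] pot rim [[117.0, 691.0, 200.0], [179.0, 368.0, 200.0], [256.0, 531.0, 200.0], [10.0, 538.0, 200.0]]
```

View pics/crop.png

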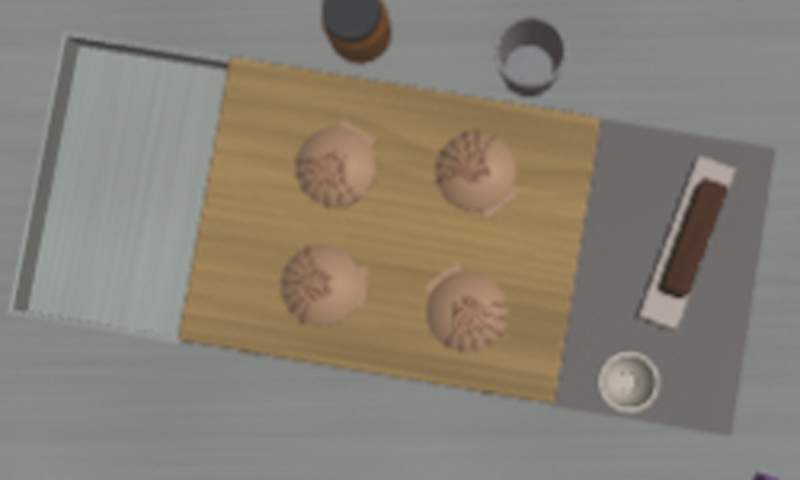

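The enlarged crop confirms the white-foot, brown-grip scraper on the grey stand. It also shows the dish at crop (629,382), with four shells in two loose rows. Next I'll write a row planner.

```bash
cat > p.py <<'E'
from h import *
C=np.array([501.8,-28.6]); TH=np.radians(-9.8)
def bw(x,y): c,s=np.cos(TH),np.sin(TH); return C+[c*x-s*y,s*x+c*y]
def wb(p): c,s=np.cos(TH),np.sin(TH); d=np.array(p)[:2]-C; return np.array([c*d[0]+s*d[1],-s*d[0]+c*d[1]])
def now():
    s=read_state(); r=R.from_quat(s["ee_rot"]); return s,np.array(s["position"]),r
def tgt(a): # jaw axis at world angle a (deg)
    a=np.radians(a); x=[np.cos(a),np.sin(a),0]; y=[0,0,-1]; return R.from_matrix(np.c_[x,y,np.cross(x,y)])
def plan(p,r,xyz,a,n,claw):
    "n equal rows to the pose; returns end pose"
    q=tgt(a); dv=(r.inv()*q).as_rotvec()/n; dp=(np.array(xyz,float)-p)/n
    out=[]
    for i in range(n):
        out.append(list(np.r_[r.inv().apply(dp)/1000,dv].round(4))+[claw]); r=r*R.from_rotvec(dv)
    print("[%d rows %.1f mm %.3f rad/row]"%(n,np.linalg.norm(dp),np.linalg.norm(dv)))
    print("["+",".join("["+",".join("%g"%v for v in o)+"]" for o in out)+"]")
    return np.array(xyz,float),q
def show():
    s,p,r=now(); x=r.as_matrix()[:,0]; y=r.as_matrix()[:,1]
    print("t",round(s["clock"],2),"p",p.round(1),"blk",wb(p).round(1),"jaw",np.degrees(np.arctan2(x[1],x[0])).round(1),"down",y.round(3),"w",round(s["gripper_width"],1),"F",np.round(s["contact_force"],1),"j",np.round(s["joints"],2)); return s,p,r
E
python3 - <<'E'
from p import *
s,p,r=show()
for a in(68.6,-111.4): print(a,(r.inv()*tgt(a)).as_rotvec())
a=68.6 if np.linalg.norm((r.inv()*tgt(68.6)).as_rotvec())<1.6 else -111.4
p1,r1=plan(p,r,[214,587,340],np.degrees(np.arctan2(*r.as_matrix()[1::-1,0])),3,.0854)
p2,r2=plan(p1,r1,[430,150,340],a,12,.0854)
p3,r3=plan(p2,r2,[482,-288,230],a,10,.0854)
E
```

```text
t 0.15 p [214.6 586.5 230.5] blk [-387.7  557.3] jaw -110.1 down [-0.    -0.002 -1.   ] w 85.5 F [-0.7  0.3  0.5] j [ 1.48  0.39  0.01 -0.   -1.19 -0.26]
68.6 [ 2.63759149e-03 -3.11896747e+00  2.37429235e-04]
-111.4 [-0.00015224  0.02262406  0.00169125]
[3 rows 36.5 mm 0.001 rad/row]
[[-0,-0.0365,-0.0002,-0,0,0.0006,0.0854],[-0,-0.0365,-0.0002,-0,0,0.0006,0.0854],[-0.0001,-0.0365,-0.0002,-0,0,0.0006,0.0854]]
[12 rows 40.6 mm 0.002 rad/row]
[[0.028,0,0.0294,0,0.0019,0,0.0854],[0.028,0,0.0295,0,0.0019,0,0.0854],[0.0279,0,0.0295,0,0.0019,0,0.0854],[0.0278,0,0.0296,0,0.0019,0,0.0854],[0.0278,0,0.0296,0,0.0019,0,0.0854],[0.0277,0,0.0297,0,0.0019,0,0.0854],[0.0277,0,0.0297,0,0.0019,0,0.0854],[0.0276,0,0.0298,0,0.0019,0,0.0854],[0.0276,0,0.0298,0,0.0019,0,0.0854],[0.0275,0,0.0299,0,0.0019,0,0.0854],[0.0275,0,0.0299,0,0.0019,0,0.0854],[0.0274,0,0.03,0,0.0019,0,0.0854]]
[10 rows 45.5 mm 0.000 rad/row]
[[0.0389,0.011,0.0208,0,0,0,0.0854],[0.0389,0.011,0.0208,0,0,0,0.0854],[0.0389,0.011,0.0208,0,0,0,0.0854],[0.0389,0.011,0.0208,0,0,0,0.0854],[0.0389,0.011,0.0208,0,0,0,0.0854],[0.0389,0.011,0.0208,0,0,0,0.0854],[0.0389,0.011,0.0208,0,0,0,0.0854],[0.0389,0.011,0.0208,0,0,0,0.0854],[0.0389,0.011,0.0208,0,0,0,0.0854],[0.0389,0.011,0.0208,0,0,0,0.0854]]
```

play_rows --pt "0 -0.037 0 0 0 0 0.0854" --pt "0 -0.037 0 0 0 0 0.0854" --pt "0 -0.037 0 0 0 0 0.0854" --pt "0.028 0 0.03 0 0 0 0.0854" --pt "0.028 0 0.03 0 0 0 0.0854" --pt "0.028 0 0.03 0 0 0 0.0854" --pt "0.028 0 0.03 0 0 0 0.0854" --pt "0.028 0 0.03 0 0 0 0.0854" --pt "0.028 0 0.03 0 0 0 0.0854" --pt "0.028 0 0.03 0 0 0 0.0854"

```text
clock: 1.15
position: [345.8, 324.2, 341.9]
ee_rot: [0.41, -0.575, 0.581, -0.404]
contact_force: [0.0, 0.9, 0.7]
gripper_width: 85.5
```

```bash
python3 -c "
from p import *
s,p,r=show()
plan(p,r,[482,-288,230],-111.4,14,.0854)"
```

```text
t 1.15 p [345.8 324.2 341.9] blk [-213.8  321.1] jaw -109.7 down [-0.003 -0.011 -1.   ] w 85.5 F [0.  0.9 0.7] j [ 1.1   0.06 -0.14  0.   -1.38  0.13]
[14 rows 45.5 mm 0.002 rad/row]
[[0.0378,0.0085,0.0239,-0.0001,0.0021,0.0008,0.0854],[0.0378,0.0084,0.024,-0.0001,0.0021,0.0008,0.0854],[0.0377,0.0084,0.024,-0.0001,0.0021,0.0008,0.0854],[0.0377,0.0084,0.0241,-0.0001,0.0021,0.0008,0.0854],[0.0376,0.0083,0.0242,-0.0001,0.0021,0.0008,0.0854],[0.0376,0.0083,0.0243,-0.0001,0.0021,0.0008,0.0854],[0.0375,0.0083,0.0244,-0.0001,0.0021,0.0008,0.0854],[0.0375,0.0082,0.0245,-0.0001,0.0021,0.0008,0.0854],[0.0374,0.0082,0.0245,-0.0001,0.0021,0.0008,0.0854],[0.0374,0.0082,0.0246,-0.0001,0.0021,0.0008,0.0854],[0.0374,0.0081,0.0247,-0.0001,0.0021,0.0008,0.0854],[0.0373,0.0081,0.0248,-0.0001,0.0021,0.0008,0.0854],[0.0373,0.0081,0.0249,-0.0001,0.0021,0.0008,0.0854],[0.0372,0.008,0.0249,-0.0001,0.0021,0.0008,0.0854]]
```

play_rows --pt "0.038 0.008 0.024 0 0.002 0.001 0.0854" --pt "0.038 0.008 0.024 0 0.002 0.001 0.0854" --pt "0.038 0.008 0.024 0 0.002 0.001 0.0854" --pt "0.038 0.008 0.024 0 0.002 0.001 0.0854" --pt "0.038 0.008 0.024 0 0.002 0.001 0.0854" --pt "0.038 0.008 0.024 0 0.002 0.001 0.0854" --pt "0.038 0.008 0.024 0 0.002 0.001 0.0854" --pt "0.038 0.008 0.024 0 0.002 0.001 0.0854" --pt "0.038 0.008 0.024 0 0.002 0.001 0.0854" --pt "0.038 0.008 0.024 0 0.002 0.001 0.0854"

```text
clock: 2.15
position: [439.8, -133.5, 262.4]
ee_rot: [0.4, -0.581, 0.582, -0.404]
contact_force: [0.6, 0.6, 0.5]
gripper_width: 85.3
```

```bash
python3 -c "
from p import *
s,p,r=show()
plan(p,r,[482,-288,180],-111.4,7,.0854)"
```

```text
t 2.15 p [ 439.8 -133.5  262.4] blk [ -43.3 -113.9] jaw -110.6 down [ 0.006  0.002 -1.   ] w 85.3 F [0.6 0.6 0.5] j [ 0.06  0.07 -0.33 -0.   -1.17  1.15]
[7 rows 25.7 mm 0.002 rad/row]
[[0.0186,0.0118,0.0134,-0.0006,0.0019,-0.0006,0.0854],[0.0185,0.0118,0.0134,-0.0006,0.0019,-0.0006,0.0854],[0.0185,0.0118,0.0135,-0.0006,0.0019,-0.0006,0.0854],[0.0185,0.0118,0.0135,-0.0006,0.0019,-0.0006,0.0854],[0.0184,0.0118,0.0135,-0.0006,0.0019,-0.0006,0.0854],[0.0184,0.0118,0.0136,-0.0006,0.0019,-0.0006,0.0854],[0.0184,0.0118,0.0136,-0.0006,0.0019,-0.0006,0.0854]]
```

play_rows --pt "0.027 0.011 0.019 -0.001 0.002 -0.001 0.0854" --pt "0.027 0.011 0.019 -0.001 0.002 -0.001 0.0854" --pt "0.027 0.015 0.019 -0.001 0.002 -0.001 0.0854" --pt "0.027 0.02 0.019 -0.001 0.002 -0.001 0.0854" --pt "0.021 0.026 0.018 0 0.002 0 0.0854" --pt "0 0 0 0 0 0 0.0854"

```text
clock: 2.75
position: [480.9, -299.3, 173.2]
ee_rot: [-0.397, 0.586, -0.584, 0.396]
contact_force: [-0.4, -0.0, 0.8]
gripper_width: 85.4
```

```bash
python3 -c "
from p import *
s,p,r=show()
plan(p,r,[482,-288,96],-111.4,3,.0854)"
```

```text
t 2.75 p [ 480.9 -299.3  173.2] blk [  25.5 -270.3] jaw -111.7 down [-0.002  0.001 -1.   ] w 85.4 F [-0.4 -0.   0.8] j [-0.27  0.34 -0.22 -0.   -1.02  1.46]
[3 rows 26.0 mm 0.002 rad/row]
[[-0.0036,0.0258,-0.001,0.0009,-0.002,-0.0001,0.0854],[-0.0036,0.0257,-0.001,0.0009,-0.002,-0.0001,0.0854],[-0.0036,0.0257,-0.001,0.0009,-0.002,-0.0001,0.0854]]
```

play_rows --pt "-0.006 0.02 -0.002 0 -0.002 0 0.0854" --pt "-0.005 0.02 -0.001 0 0 0 0.0854" --pt "0 0.02 0 0 0 0 0.0854" --pt "0 0.014 0 0 0 0 0.0854" --pt "0 0 0 0 0 0 0.0854"

```text
clock: 3.25
position: [482.1, -287.6, 97.8]
ee_rot: [-0.397, 0.586, -0.585, 0.397]
contact_force: [-0.6, 0.5, -0.8]
gripper_width: 85.2
```

```bash
python3 -c "
from p import *
s,p,r=show()
plan(p,r,[482,-288,96],-111.4,1,.0854)
a=get_image('top');save(a,'top2.png',(300,110,440,260),3.5)
b=get_image('scene');save(b,'sc2.png',(180,120,440,330),2)"
cd pics; python3 -c "
import cv2,numpy as np
a=cv2.imread('top2.png');b=cv2.imread('sc2.png');b=cv2.resize(b,(310,250));a=cv2.resize(a,(490,525))
c=np.zeros((525,800,3),np.uint8);c[:,:490]=a;c[:250,490:]=b;cv2.imwrite('g2.png',c)"
```

```text
t 3.25 p [ 482.1 -287.6   97.8] blk [  24.6 -258.5] jaw -111.7 down [-0.002  0.001 -1.   ] w 85.2 F [-0.6  0.5 -0.8] j [-0.25  0.41 -0.32 -0.   -0.84  1.44]
[1 rows 1.8 mm 0.005 rad/row]
[[0.0004,0.0018,0.0001,0.0021,-0.005,0.0001,0.0854]]
```

View pics/g2.png

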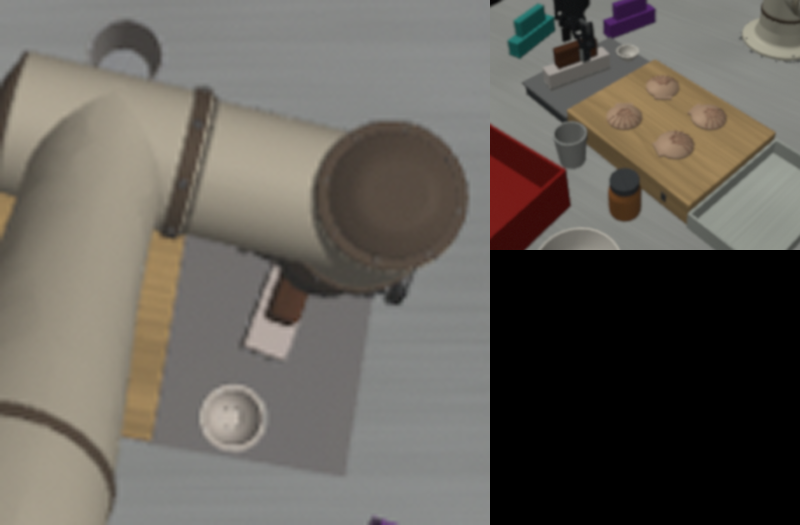

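The scraper stands undisturbed between the open fingers, with the grip below the gripper at (290,300) and the dish clear at (233,418). Closing now.

play_rows --pt "0 0 0 0 0 0 0.01" --pt "0 0 0 0 0 0 0.01" --pt "0 0 0 0 0 0 0.01" --pt "0 0 0 0 0 0 0.01" --pt "0 0 0 0 0 0 0.01" --pt "0 0 0 0 0 0 0.01" --pt "0 0 0 0 0 0 0.01"

```text
clock: 4.05
position: [485.8, -288.8, 104.2]
ee_rot: [0.395, -0.582, 0.588, -0.4]
contact_force: [-0.0, 0.1, 0.5]
gripper_width: 23.3
```

```bash
python3 -c "
from p import *
s,p,r=show()"
```

```text
t 4.05 p [ 485.8 -288.8  104.2] blk [  28.5 -259.1] jaw -111.6 down [ 0.01  -0.003 -1.   ] w 23.3 F [-0.   0.1  0.5] j [-0.25  0.4  -0.32  0.   -0.84  1.44]
```

play_rows --pt "0 -0.02 0 0 0 0 0.01" --pt "0 -0.03 0 0 0 0 0.01" --pt "0 -0.025 0 0 0 0 0.01" --pt "0 0 0 0 0 0 0.01"

```text
clock: 4.45
position: [482.1, -287.1, 176.8]
ee_rot: [-0.397, 0.586, -0.585, 0.397]
contact_force: [0.8, 0.3, -2.4]
gripper_width: 22.8
```

Run:
```python
from p import *
s,p,r=show()
plan(p,r,[*bw(-8,-12),185],-93.8,10,.01)
b=get_image('scene');save(b,'sc3.png',(180,90,340,210),5)
c=b["color"];hsv=cv2.cvtColor(c,cv2.COLOR_RGB2HSV)
```

```text
t 4.45 p [ 482.1 -287.1  176.8] blk [  24.5 -258.1] jaw -111.7 down [-0.     0.002 -1.   ] w 22.8 F [ 0.8  0.3 -2.4] j [-0.25  0.32 -0.23 -0.   -1.02  1.44]
[10 rows 24.8 mm 0.031 rad/row]
[[-0.0234,-0.0008,-0.0083,0.0001,-0.0313,-0.0002,0.01],[-0.0237,-0.0008,-0.0075,0.0001,-0.0313,-0.0002,0.01],[-0.0239,-0.0008,-0.0068,0.0001,-0.0313,-0.0002,0.01],[-0.0241,-0.0008,-0.006,0.0001,-0.0313,-0.0002,0.01],[-0.0243,-0.0008,-0.0053,0.0001,-0.0313,-0.0002,0.01],[-0.0244,-0.0008,-0.0045,0.0001,-0.0313,-0.0002,0.01],[-0.0245,-0.0008,-0.0038,0.0001,-0.0313,-0.0002,0.01],[-0.0246,-0.0008,-0.003,0.0001,-0.0313,-0.0002,0.01],[-0.0247,-0.0008,-0.0022,0.0001,-0.0313,-0.0002,0.01],[-0.0248,-0.0008,-0.0014,0.0001,-0.0313,-0.0002,0.01]]
```

View pics/sc3.png

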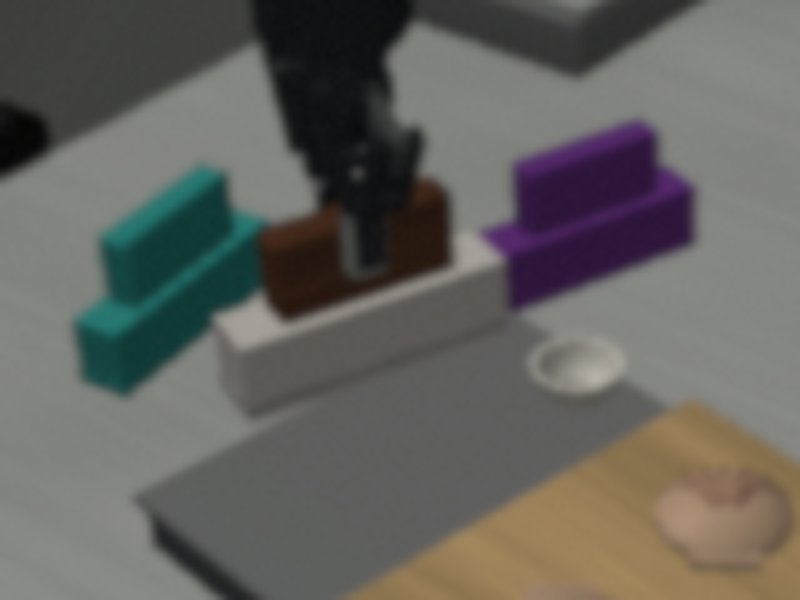

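The scraper is held level and centred, with its foot lower corners at crop (250,412) and (510,318). The shells and dish are undisturbed.

play_rows --pt "-0.023 -0.001 -0.008 0 -0.031 0 0.01" --pt "-0.024 -0.001 -0.008 0 -0.031 0 0.01" --pt "-0.024 -0.001 -0.007 0 -0.031 0 0.01" --pt "-0.024 -0.001 -0.006 0 -0.031 0 0.01" --pt "-0.024 -0.001 -0.005 0 -0.031 0 0.01" --pt "-0.024 -0.001 -0.005 0 -0.031 0 0.01" --pt "-0.024 -0.001 -0.004 0 -0.031 0 0.01" --pt "-0.024 -0.001 -0.003 0 -0.031 0 0.01" --pt "-0.02 -0.001 -0.002 0 -0.031 0 0.01" --pt "0 0 0 0 0 0 0.01"

```text
clock: 5.5
position: [474.2, -59.6, 161.6]
ee_rot: [-0.483, 0.538, -0.51, 0.466]
contact_force: [0.2, -0.6, -2.6]
gripper_width: 22.8
```

Run:
```python
from p import *
s,p,r=show()
p2,r2=plan(p,r,[*bw(-8,-12),p[2]],-93.8,1,.01)
b=get_image('scene')
for uv,l in(((230,172.4),(75,17)),((282,153.6),(-75,17))):
    a=np.radians(-21.6);w=np.array([482.1,-287.1])+[np.cos(a)*l[0]-np.sin(a)*l[1],np.sin(a)*l[0]+np.cos(a)*l[1]]
    print([(z,np.round(np.linalg.norm(ray(b,uv,z)[0][:2]-w),1)) for z in range(95,130,5)])
save(b,'sc4.png',(220,90,440,255),3.6)
```

```text
t 5.5 p [474.2 -59.6 161.6] blk [-22.  -35.2] jaw -95.7 down [-0.045  0.013 -0.999] w 22.8 F [ 0.2 -0.6 -2.6] j [ 0.2   0.23 -0.4  -0.03 -0.98  1.28]
[1 rows 27.1 mm 0.058 rad/row]
[[-0.0222,-0.0005,0.0156,0.046,-0.0333,-0.0091,0.01]]
[(95, np.float64(34.4)), (100, np.float64(27.5)), (105, np.float64(20.8)), (110, np.float64(14.1)), (115, np.float64(7.9)), (120, np.float64(4.6)), (125, np.float64(8.7))]
[(95, np.float64(42.3)), (100, np.float64(34.9)), (105, np.float64(27.6)), (110, np.float64(20.3)), (115, np.float64(13.2)), (120, np.float64(7.0)), (125, np.float64(5.6))]
```

View pics/sc4.png

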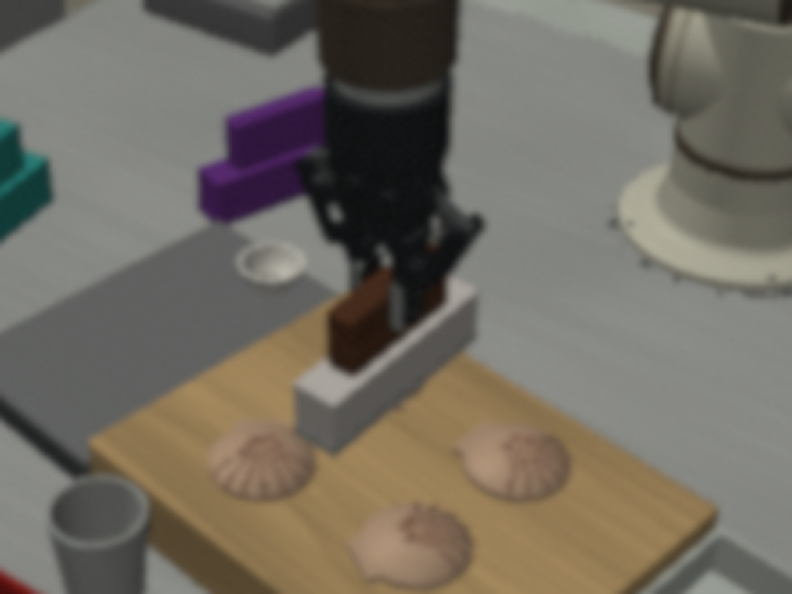

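The scraper hangs above the block and slightly tilted, and all four shells are still in place. I'll level it and centre it over the gap.

play_rows --pt "-0.011 -0.006 0.008 0.024 -0.016 -0.004 0.01" --pt "-0.011 -0.006 0.008 0.022 -0.016 -0.004 0.01" --pt "0 0 0 0 0 0 0.01"

```text
clock: 5.85
position: [492.0, -40.2, 170.9]
ee_rot: [-0.483, 0.518, -0.517, 0.481]
contact_force: [-0.1, 0.2, -3.2]
gripper_width: 23.3
```

Run:
```python
from p import *
s,p,r=show()
p2,r2=plan(p,r,[*bw(-8,-12),140],-93.8,3,.01)
```

```text
t 5.85 p [492.  -40.2 170.9] blk [ -7.7 -13.1] jaw -94.0 down [-0.003 -0.001 -1.   ] w 23.3 F [-0.1  0.2 -3.2] j [ 0.25  0.22 -0.39  0.   -0.96  1.25]
[3 rows 10.3 mm 0.001 rad/row]
[[-0.0004,0.0103,-0,0.0009,-0.0011,0.0004,0.01],[-0.0004,0.0103,-0.0001,0.0009,-0.0011,0.0004,0.01],[-0.0004,0.0103,-0.0001,0.0009,-0.0011,0.0004,0.01]]
```

play_rows --pt "0 0.015 0 0.002 0 0.001 0.01" --pt "0 0.015 0 0 0 0 0.01" --pt "0 0.012 0 0 0 0 0.01" --pt "0 0 0 0 0 0 0.01"

```text
clock: 6.25
position: [492.7, -40.5, 128.3]
ee_rot: [0.482, -0.517, 0.518, -0.482]
contact_force: [-0.5, 0.2, -3.4]
gripper_width: 23.4
```

Run:
```python
from p import *
s,p,r=show()
p2,r2=plan(p,r,[*bw(-8,-12),120],-93.8,3,.01)
b=get_image('scene');save(b,'sc5.png',(270,150,440,270),4.6)
```

```text
t 6.25 p [492.7 -40.5 128.3] blk [ -7.  -13.2] jaw -94.0 down [ 0.001  0.    -1.   ] w 23.4 F [-0.5  0.2 -3.4] j [ 0.25  0.27 -0.45  0.   -0.85  1.25]
[3 rows 2.8 mm 0.001 rad/row]
[[-0.0004,0.0028,-0.0003,-0.0005,-0.0014,-0.0001,0.01],[-0.0004,0.0028,-0.0003,-0.0005,-0.0014,-0.0001,0.01],[-0.0004,0.0028,-0.0003,-0.0005,-0.0014,-0.0001,0.01]]
```

View pics/sc5.png

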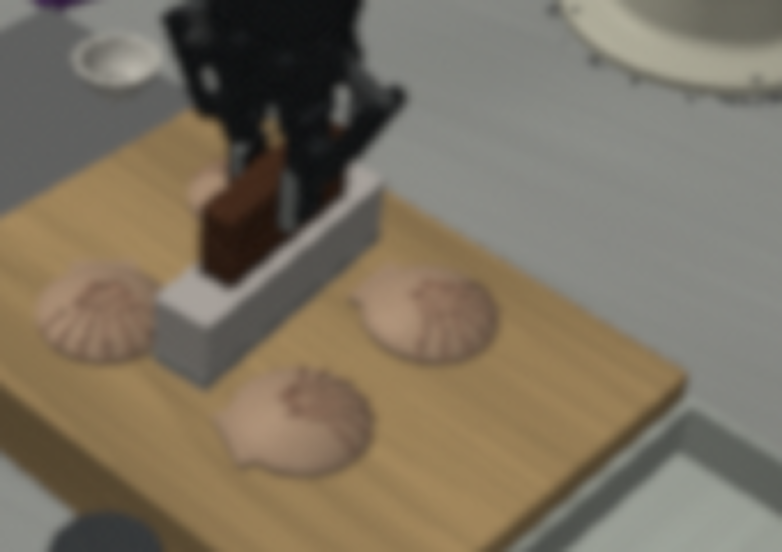

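The scraper sits in the gap without touching any shell: there are gaps to the front pair, and the rear shell at (100,310) is clear. Lowering to feel for the block's top.

play_rows --pt "0 0.004 0 0 0 0 0.01" --pt "0 0.004 0 0 0 0 0.01" --pt "0 0 0 0 0 0 0.01"

```text
clock: 6.6
position: [495.0, -40.8, 125.1]
ee_rot: [0.481, -0.515, 0.519, -0.484]
contact_force: [0.0, 0.5, -3.7]
gripper_width: 23.1
```

play_rows --pt "0 0.003 0 0 0 0 0.01" --pt "0 0 0 0 0 0 0.01"

```text
clock: 6.8
position: [496.2, -40.9, 124.7]
ee_rot: [0.48, -0.514, 0.52, -0.485]
contact_force: [-0.1, 0.7, -3.0]
gripper_width: 22.9
```

Run:
```python
from p import *
s,p,r=show()
```

```text
t 6.8 p [496.2 -40.9 124.7] blk [ -3.5 -13.1] jaw -93.9 down [ 0.011 -0.001 -1.   ] w 22.9 F [-0.1  0.7 -3. ] j [ 0.25  0.28 -0.46  0.   -0.83  1.25]
```

play_rows --pt "0 0.005 -0.002 -0.007 0 0 0.01" --pt "0 0.003 -0.001 -0.003 0 0 0.01"

```text
clock: 7.0
position: [496.5, -41.3, 123.9]
ee_rot: [0.482, -0.513, 0.519, -0.485]
contact_force: [-5.7, 0.7, 12.0]
gripper_width: 23.2
```

Run:
```python
from p import *
s,p,r=show()
plan(p,r,[*bw(-8,-12),118],-93.8,1,.01)
```

```text
t 7.0 p [496.5 -41.3 123.9] blk [ -3.1 -13.4] jaw -93.8 down [ 0.009 -0.002 -1.   ] w 23.2 F [-5.7  0.7 12. ] j [ 0.25  0.28 -0.46  0.01 -0.83  1.26]
[1 rows 7.8 mm 0.009 rad/row]
[[-0.0019,0.0059,-0.0048,-0.009,0.0009,0.0016,0.01]]
```

Run:
```python
from p import *
s,p,r=show()
p,r=plan(p,r,[*bw(-5,-11),126.5],-93.8,1,.01)
plan(p,r,[*bw(-8,80),126],-97,7,.01)
```

```text
t 7.0 p [496.5 -41.3 123.9] blk [ -3.1 -13.4] jaw -93.8 down [ 0.009 -0.002 -1.   ] w 23.2 F [-5.7  0.7 12. ] j [ 0.25  0.28 -0.46  0.01 -0.83  1.26]
[1 rows 4.0 mm 0.009 rad/row]
[[-0.0026,-0.0026,-0.0016,-0.009,0.0009,0.0016,0.01]]
[7 rows 13.0 mm 0.008 rad/row]
[[-0.013,0.0001,0.0009,0,0.008,0,0.01],[-0.013,0.0001,0.0008,0,0.008,0,0.01],[-0.013,0.0001,0.0007,0,0.008,0,0.01],[-0.013,0.0001,0.0006,0,0.008,0,0.01],[-0.013,0.0001,0.0005,0,0.008,0,0.01],[-0.013,0.0001,0.0004,0,0.008,0,0.01],[-0.013,0.0001,0.0003,0,0.008,0,0.01]]
```

play_rows --pt "-0.003 -0.002 -0.001 -0.008 0 0.001 0.01" --pt "-0.008 0 0 -0.001 0.006 0 0.01" --pt "-0.013 0 0 -0.001 0.008 0 0.01" --pt "-0.013 0 0 -0.001 0.008 0 0.01" --pt "-0.013 0 0 -0.001 0.008 0 0.01"

```text
clock: 7.5
position: [498.9, 9.6, 124.6]
ee_rot: [-0.476, 0.525, -0.524, 0.473]
contact_force: [-0.4, -3.5, 2.7]
gripper_width: 22.9
```

Run:
```python
from p import *
s,p,r=show()
plan(p,r,[*bw(-8,110),126],-98.5,6,.01)
```

```text
t 7.5 p [498.9   9.6 124.6] blk [-9.3 37.1] jaw -95.8 down [-0.005 -0.001 -1.   ] w 22.9 F [-0.4 -3.5  2.7] j [ 0.34  0.29 -0.44 -0.   -0.85  1.13]
[6 rows 12.1 mm 0.008 rad/row]
[[-0.0121,-0.0003,0.0011,0.0008,0.0079,0.0003,0.01],[-0.0121,-0.0003,0.001,0.0008,0.0079,0.0003,0.01],[-0.0121,-0.0003,0.0009,0.0008,0.0079,0.0003,0.01],[-0.0121,-0.0002,0.0008,0.0008,0.0079,0.0003,0.01],[-0.0121,-0.0002,0.0007,0.0008,0.0079,0.0003,0.01],[-0.0121,-0.0002,0.0006,0.0008,0.0079,0.0003,0.01]]
```

play_rows --pt "-0.012 -0.001 0.001 0.001 0.008 0 0.01" --pt "-0.012 -0.001 0.001 0.001 0.008 0 0.01" --pt "-0.012 0 0.001 0.001 0.008 0 0.01" --pt "-0.012 0 0.001 0 0.008 0 0.01" --pt "-0.012 0 0.001 0 0.008 0 0.01"

```text
clock: 8.0
position: [510.6, 70.6, 124.7]
ee_rot: [0.467, -0.534, 0.535, -0.459]
contact_force: [-1.3, -2.8, 1.6]
gripper_width: 23.2
```

Run:
```python
from p import *
s,p,r=show()
plan(p,r,[*bw(-8,188),126],-99.8,8,.01)
b=get_image('scene');save(b,'sc6.png',(260,130,490,300),3.4)
```

```text
t 8.0 p [510.6  70.6 124.7] blk [-8.2 99.2] jaw -98.2 down [-0.007 -0.009 -1.   ] w 23.2 F [-1.3 -2.8  1.6] j [ 0.46  0.31 -0.4   0.01 -0.87  0.97]
[8 rows 11.1 mm 0.004 rad/row]
[[-0.0111,-0.0003,0.0003,0.0006,0.0035,0.0012,0.01],[-0.0111,-0.0003,0.0003,0.0006,0.0035,0.0012,0.01],[-0.0111,-0.0002,0.0003,0.0006,0.0035,0.0012,0.01],[-0.0111,-0.0002,0.0002,0.0006,0.0035,0.0012,0.01],[-0.0111,-0.0002,0.0002,0.0006,0.0035,0.0012,0.01],[-0.0111,-0.0002,0.0001,0.0006,0.0035,0.0012,0.01],[-0.0111,-0.0002,0.0001,0.0006,0.0035,0.0012,0.01],[-0.0111,-0.0002,0.0001,0.0006,0.0035,0.0012,0.01]]
```

View pics/sc6.png

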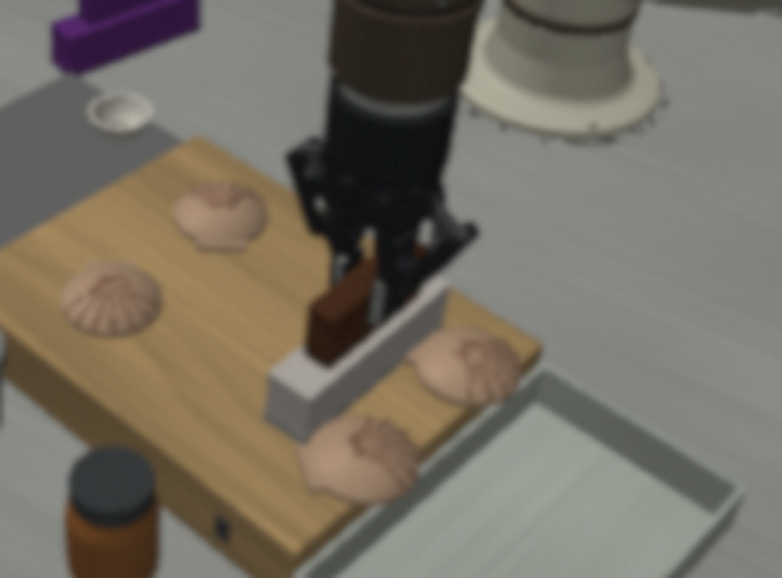

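Both front shells ride on the scraper face, near (360,460) and (468,365), close to the tray edge. The rear pair is untouched.

play_rows --pt "-0.011 -0.001 0 0.001 0.004 0.001 0.01" --pt "-0.011 -0.001 0 0.001 0.004 0.001 0.01" --pt "-0.011 -0.001 0 0 0.004 0.001 0.01" --pt "-0.011 0 0 0 0.004 0.001 0.01" --pt "-0.011 0 0 0 0.004 0.001 0.01" --pt "-0.011 0 0 0 0.003 0.001 0.01" --pt "-0.011 0 0 0 0.003 0.001 0.01" --pt "-0.011 0 0 0 0.003 0.001 0.01"

```text
clock: 8.85
position: [524.6, 165.9, 124.5]
ee_rot: [-0.456, 0.543, -0.54, 0.453]
contact_force: [0.4, -0.3, -3.6]
gripper_width: 22.8
```

Run:
```python
from p import *
s,p,r=show()
plan(p,r,[*bw(-8,195),126],-99.8,1,.01)
b=get_image('scene');save(b,'sc7.png',(260,130,490,300),3.4)
```

```text
t 8.85 p [524.6 165.9 124.5] blk [-10.6 195.5] jaw -100.0 down [-0.006 -0.    -1.   ] w 22.8 F [ 0.4 -0.3 -3.6] j [ 0.6   0.36 -0.32 -0.   -0.89  0.8 ]
[1 rows 3.0 mm 0.007 rad/row]
[[0.0005,-0.0015,0.0026,0.006,-0.003,0.0013,0.01]]
```

View pics/sc7.png

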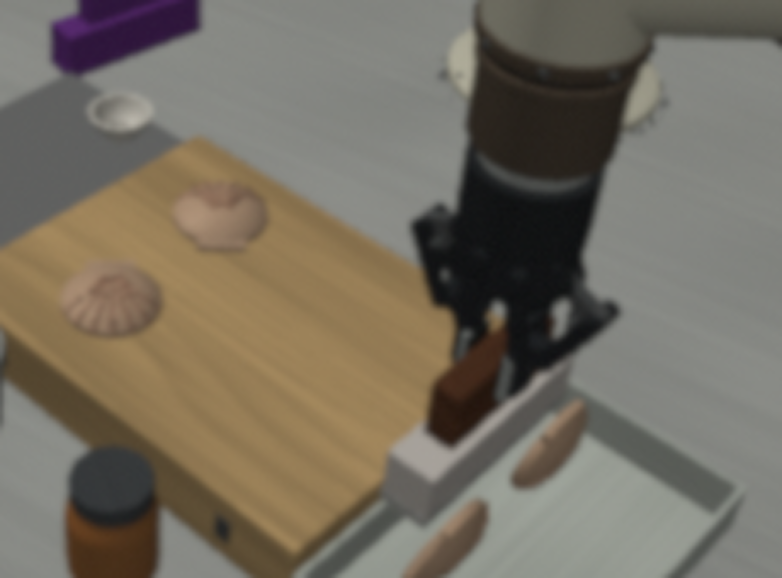

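Both front shells are in the tray, leaning near (445,540) and (550,445). Next: raise and go back behind the rear pair.

play_rows --pt "0 -0.02 0 0 0 0 0.01" --pt "0 -0.025 0 0 0 0 0.01" --pt "0.01 -0.02 0 0 0 0 0.01" --pt "0 0 0 0 0 0 0.01"

```text
clock: 9.3
position: [523.1, 159.9, 188.9]
ee_rot: [-0.458, 0.543, -0.539, 0.453]
contact_force: [0.6, 0.7, -2.8]
gripper_width: 22.9
```

Run:
```python
from p import *
s,p,r=show()
plan(p,r,[*bw(-1,-142),190],-92.8,14,.01)
```

```text
t 9.3 p [523.1 159.9 188.9] blk [-11.1 189.4] jaw -99.8 down [-0.009 -0.    -1.   ] w 22.9 F [ 0.6  0.7 -2.8] j [ 0.59  0.29 -0.24 -0.01 -1.05  0.81]
[14 rows 23.7 mm 0.009 rad/row]
[[0.0237,-0,0.0007,0.0007,-0.0087,0.0001,0.01],[0.0237,-0,0.0005,0.0007,-0.0087,0.0001,0.01],[0.0237,-0,0.0003,0.0007,-0.0087,0.0001,0.01],[0.0237,-0,0.0001,0.0007,-0.0087,0.0001,0.01],[0.0237,-0,-0.0001,0.0007,-0.0087,0.0001,0.01],[0.0237,-0,-0.0003,0.0007,-0.0087,0.0001,0.01],[0.0237,-0.0001,-0.0005,0.0007,-0.0087,0.0001,0.01],[0.0237,-0.0001,-0.0007,0.0007,-0.0087,0.0001,0.01],[0.0237,-0.0001,-0.0009,0.0007,-0.0087,0.0001,0.01],[0.0237,-0.0001,-0.0011,0.0007,-0.0087,0.0001,0.01],[0.0236,-0.0001,-0.0013,0.0007,-0.0087,0.0001,0.01],[0.0236,-0.0001,-0.0016,0.0007,-0.0087,0.0001,0.01],[0.0236,-0.0001,-0.0018,0.0007,-0.0087,0.0001,0.01],[0.0236,-0.0001,-0.002,0.0007,-0.0087,0.0001,0.01]]
```

play_rows --pt "0.02 -0.001 0.001 0.001 -0.009 0 0.01" --pt "0.026 -0.001 0 0.001 -0.009 0 0.01" --pt "0.026 -0.001 0 0.001 -0.009 0 0.01" --pt "0.026 -0.001 0 0.001 -0.009 0 0.01" --pt "0.026 -0.001 0 0.001 -0.009 0 0.01" --pt "0.026 -0.001 0 0.001 -0.009 0 0.01" --pt "0.026 -0.001 -0.001 0.001 -0.009 0 0.01" --pt "0.026 -0.001 -0.001 0.001 -0.009 0 0.01" --pt "0.026 -0.001 -0.001 0.001 -0.009 0 0.01" --pt "0.02 -0.001 -0.001 0.001 -0.009 0 0.01"

```text
clock: 10.3
position: [483.0, -87.9, 186.0]
ee_rot: [-0.483, 0.523, -0.515, 0.478]
contact_force: [0.6, 0.1, -3.1]
gripper_width: 23.0
```

Run:
```python
from p import *
s,p,r=show()
plan(p,r,[*bw(-1,-142),180],-92.8,5,.01)
```

```text
t 10.3 p [483.  -87.9 186. ] blk [ -8.4 -61.7] jaw -94.4 down [-0.013  0.003 -1.   ] w 23.0 F [ 0.6  0.1 -3.1] j [ 0.15  0.2  -0.37 -0.01 -1.01  1.35]
[5 rows 16.2 mm 0.006 rad/row]
[[0.0161,0.0012,-0,0.0027,-0.0055,-0.0004,0.01],[0.0161,0.0012,-0.0001,0.0027,-0.0055,-0.0004,0.01],[0.0161,0.0012,-0.0002,0.0027,-0.0055,-0.0004,0.01],[0.0161,0.0012,-0.0003,0.0027,-0.0055,-0.0004,0.01],[0.0161,0.0012,-0.0004,0.0027,-0.0055,-0.0004,0.01]]
```

play_rows --pt "0.018 0 0 0.003 -0.006 0 0.01" --pt "0.018 0 0 0.003 -0.006 0 0.01" --pt "0.018 0 0 0.003 -0.006 0 0.01" --pt "0.014 0 0 0.003 -0.006 0 0.01" --pt "0.004 0 0 0.001 -0.003 0 0.01"

```text
clock: 10.8
position: [475.2, -162.2, 178.8]
ee_rot: [-0.487, 0.517, -0.51, 0.486]
contact_force: [-0.3, -0.1, -2.7]
gripper_width: 22.8
```

```bash
python3 - <<'E'
from p import *
s,p,r=show()
plan(p,r,[*bw(-1,-142),126],-92.8,4,.01)
b=get_image('scene');save(b,'sc8.png',(210,100,400,240),3)
a=get_image('top');save(a,'t8.png',(170,120,330,250),3)
E
cd pics; python3 -c "
import cv2,numpy as np
a=cv2.imread('t8.png')[:, :];b=cv2.imread('sc8.png');a=cv2.resize(a,(400,325));b=cv2.resize(b,(400,295));c=np.zeros((325,800,3),np.uint8);c[:,:400]=a;c[:295,400:]=b;cv2.imwrite('g8.png',c)"
```

```text
t 10.8 p [ 475.2 -162.2  178.8] blk [  -3.5 -136.2] jaw -93.1 down [-0.008  0.006 -1.   ] w 22.8 F [-0.3 -0.1 -2.7] j [-0.01  0.23 -0.36 -0.01 -0.99  1.53]
[4 rows 13.3 mm 0.003 rad/row]
[[0.0016,0.0132,0.0006,0.0021,-0.0011,-0.0013,0.01],[0.0016,0.0132,0.0005,0.0021,-0.0011,-0.0013,0.01],[0.0016,0.0132,0.0005,0.0021,-0.0011,-0.0013,0.01],[0.0015,0.0132,0.0005,0.0021,-0.0011,-0.0013,0.01]]
```

View pics/g8.png

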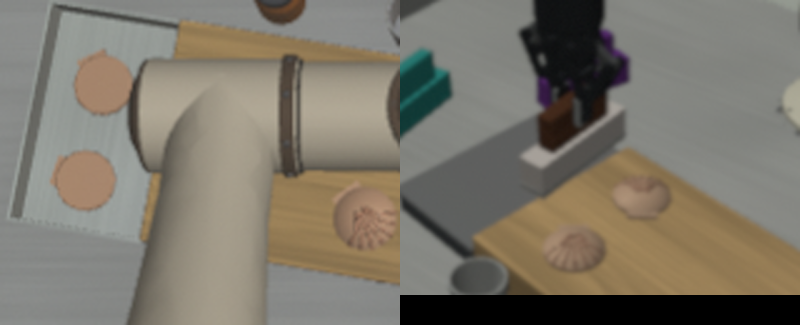

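Two shells lie flat in the tray at (103,84) and (85,180), and the rear pair is untouched with the scraper behind it.

play_rows --pt "0.006 0.004 0.002 0.003 -0.002 -0.004 0.01" --pt "0.001 0.014 0 0.003 0 -0.002 0.01" --pt "0 0.014 0 0.002 0 0 0.01" --pt "0 0.012 0 0 0 0 0.01" --pt "0 0.006 0 0 0 0 0.01" --pt "0 0.001 0 0 0 0 0.01"

```text
clock: 11.5
position: [478.6, -166.3, 124.7]
ee_rot: [0.488, -0.511, 0.512, -0.488]
contact_force: [-0.6, -0.4, -3.8]
gripper_width: 23.2
```

Run:
```python
from p import *
s,p,r=show()
plan(p,r,[*bw(-1,-20),126],-94,10,.01)
```

```text
t 11.5 p [ 478.6 -166.3  124.7] blk [   0.6 -139.6] jaw -92.7 down [ 0.001 -0.001 -1.   ] w 23.2 F [-0.6 -0.4 -3.8] j [-0.01  0.29 -0.43  0.   -0.85  1.54]
[10 rows 12.0 mm 0.002 rad/row]
[[-0.0119,-0.0001,0.0013,-0.0002,0.0023,0.0001,0.01],[-0.0119,-0.0001,0.0013,-0.0002,0.0023,0.0001,0.01],[-0.0119,-0.0001,0.0013,-0.0002,0.0023,0.0001,0.01],[-0.0119,-0.0001,0.0012,-0.0002,0.0023,0.0001,0.01],[-0.0119,-0.0001,0.0012,-0.0002,0.0023,0.0001,0.01],[-0.0119,-0.0001,0.0012,-0.0002,0.0023,0.0001,0.01],[-0.0119,-0.0001,0.0012,-0.0002,0.0023,0.0001,0.01],[-0.0119,-0.0001,0.0011,-0.0002,0.0023,0.0001,0.01],[-0.0119,-0.0001,0.0011,-0.0002,0.0023,0.0001,0.01],[-0.0119,-0.0001,0.0011,-0.0002,0.0023,0.0001,0.01]]
```

play_rows --pt "-0.008 -0.001 0.001 0 0.002 0 0.01" --pt "-0.012 -0.001 0.001 0 0.002 0 0.01" --pt "-0.012 -0.001 0.001 0 0.002 0 0.01" --pt "-0.012 0 0.001 0 0.002 0 0.01" --pt "-0.012 0 0.001 0 0.002 0 0.01" --pt "-0.012 0 0.001 0 0.002 0 0.01" --pt "-0.012 0 0.001 0 0.002 0 0.01" --pt "-0.012 0 0.001 0 0.002 0 0.01"

```text
clock: 12.3
position: [494.0, -66.8, 130.2]
ee_rot: [0.483, -0.514, 0.517, -0.485]
contact_force: [-1.0, -0.9, -3.3]
gripper_width: 22.9
```

Run:
```python
from p import *
s,p,r=show()
plan(p,r,[*bw(-1,50),126],-96,8,.01)
```

```text
t 12.3 p [494.  -66.8 130.2] blk [ -1.2 -38.9] jaw -93.6 down [ 0.006 -0.001 -1.   ] w 22.9 F [-1.  -0.9 -3.3] j [ 0.19  0.27 -0.44  0.   -0.85  1.31]
[8 rows 11.1 mm 0.005 rad/row]
[[-0.011,0.0005,0.0012,-0.0008,0.0053,0.0001,0.01],[-0.0111,0.0005,0.0012,-0.0008,0.0053,0.0001,0.01],[-0.0111,0.0005,0.0011,-0.0008,0.0053,0.0001,0.01],[-0.0111,0.0005,0.0011,-0.0008,0.0053,0.0001,0.01],[-0.0111,0.0005,0.001,-0.0008,0.0053,0.0001,0.01],[-0.0111,0.0005,0.0009,-0.0008,0.0053,0.0001,0.01],[-0.0111,0.0005,0.0009,-0.0008,0.0053,0.0001,0.01],[-0.0111,0.0005,0.0008,-0.0008,0.0053,0.0001,0.01]]
```

The height crept up 4 mm. I'll back off slightly and lower before continuing.

play_rows --pt "0.01 0 0 -0.003 0 0 0.01" --pt "0.002 0.004 0 -0.002 0 0 0.01" --pt "0 0.003 0 0 0 0 0.01"

```text
clock: 12.6
position: [494.0, -76.9, 123.9]
ee_rot: [0.485, -0.514, 0.515, -0.485]
contact_force: [-8.6, 2.6, 19.6]
gripper_width: 23.1
```

Run:
```python
from p import *
s,p,r=show()
plan(p,r,[*bw(-1,0),125.5],-95,4,.01)
```

```text
t 12.6 p [494.  -76.9 123.9] blk [  0.5 -48.9] jaw -93.4 down [ 0.002 -0.001 -1.   ] w 23.1 F [-8.6  2.6 19.6] j [ 0.17  0.28 -0.45  0.   -0.84  1.34]
[4 rows 12.2 mm 0.007 rad/row]
[[-0.0122,-0.0004,0.001,-0.0004,0.007,0.0002,0.01],[-0.0122,-0.0004,0.0009,-0.0004,0.007,0.0002,0.01],[-0.0122,-0.0004,0.0008,-0.0004,0.007,0.0002,0.01],[-0.0122,-0.0004,0.0007,-0.0004,0.007,0.0002,0.01]]
```

play_rows --pt "-0.006 -0.001 0 0 0.003 0 0.01" --pt "-0.012 0 0.001 0 0.006 0 0.01" --pt "-0.012 0 0.001 0 0.006 0 0.01" --pt "-0.012 0 0.001 0 0.006 0 0.01" --pt "-0.012 0 0.001 0 0.006 0 0.01"

```text
clock: 13.1
position: [501.6, -24.8, 124.4]
ee_rot: [0.476, -0.522, 0.524, -0.475]
contact_force: [-0.1, -1.4, -0.4]
gripper_width: 23.0
```

Run:
```python
from p import *
s,p,r=show()
plan(p,r,[*bw(-1,70),125.5],-97,6,.01)
```

```text
t 13.1 p [501.6 -24.8 124.4] blk [-0.8  3.8] jaw -95.4 down [ 0.001 -0.003 -1.   ] w 23.0 F [-0.1 -1.4 -0.4] j [ 0.28  0.29 -0.44  0.   -0.84  1.2 ]
[6 rows 11.0 mm 0.005 rad/row]
[[-0.011,-0.0002,0.0008,-0.0002,0.0046,0.0005,0.01],[-0.011,-0.0002,0.0008,-0.0002,0.0046,0.0005,0.01],[-0.011,-0.0002,0.0007,-0.0002,0.0046,0.0005,0.01],[-0.011,-0.0002,0.0007,-0.0002,0.0046,0.0005,0.01],[-0.011,-0.0002,0.0006,-0.0002,0.0046,0.0005,0.01],[-0.011,-0.0002,0.0006,-0.0002,0.0046,0.0005,0.01]]
```

play_rows --pt "-0.012 0 0.001 0 0.005 0 0.01" --pt "-0.012 0 0.001 0 0.005 0 0.01" --pt "-0.012 0 0.001 0 0.005 0 0.01" --pt "-0.012 0 0.001 0 0.005 0 0.01" --pt "-0.012 0 0.001 0 0.005 0 0.01" --pt "-0.012 0 0.001 0 0.005 0 0.01"

```text
clock: 13.7
position: [516.3, 49.9, 124.5]
ee_rot: [0.468, -0.53, 0.533, -0.466]
contact_force: [-0.9, -2.4, -0.5]
gripper_width: 23.1
```

Run:
```python
from p import *
s,p,r=show()
plan(p,r,[*bw(-1,110),125.5],-98.5,3,.01)
b=get_image('scene');save(b,'sc9.png',(260,130,490,300),3.4)
```

```text
t 13.7 p [516.3  49.9 124.5] blk [ 0.9 79.8] jaw -97.4 down [ 0.    -0.005 -1.   ] w 23.1 F [-0.9 -2.4 -0.5] j [ 0.41  0.31 -0.4   0.01 -0.86  1.03]
[3 rows 10.1 mm 0.007 rad/row]
[[-0.0101,-0.0004,-0.0002,-0.0004,0.0064,0.0016,0.01],[-0.0101,-0.0004,-0.0003,-0.0004,0.0064,0.0016,0.01],[-0.0101,-0.0004,-0.0004,-0.0004,0.0064,0.0016,0.01]]
```

View pics/sc9.png

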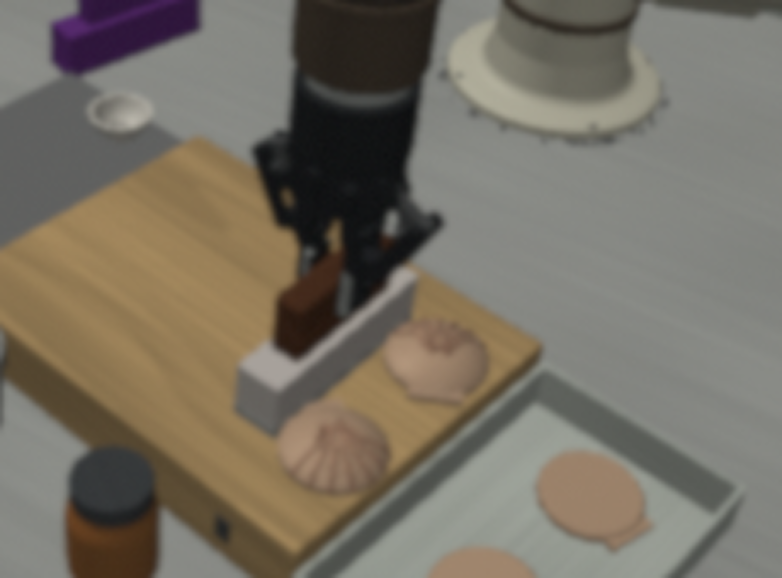

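Both rear shells ride on the face at (333,447) and (435,360), and the first two lie flat in the tray.

play_rows --pt "-0.012 0 0 0 0.005 0.001 0.01" --pt "-0.012 0 0 0 0.005 0.001 0.01" --pt "-0.012 0 0 0 0.005 0.001 0.01" --pt "-0.012 0 0 0 0.005 0.001 0.01" --pt "-0.012 0 0 0 0.005 0.001 0.01"

```text
clock: 14.25
position: [525.9, 115.3, 124.3]
ee_rot: [0.459, -0.537, 0.538, -0.46]
contact_force: [0.2, -1.0, -0.6]
gripper_width: 23.0
```

Run:
```python
from p import *
s,p,r=show()
plan(p,r,[*bw(-1,195),125.5],-99.8,5,.01)
```

```text
t 14.25 p [525.9 115.3 124.3] blk [ -0.7 145.9] jaw -98.9 down [ 0.002  0.001 -1.   ] w 23.0 F [ 0.2 -1.  -0.6] j [ 0.52  0.34 -0.35  0.   -0.87  0.9 ]
[5 rows 9.8 mm 0.003 rad/row]
[[-0.0098,-0.0002,0.0001,-0.0004,0.0031,-0.0003,0.01],[-0.0098,-0.0002,0.0001,-0.0004,0.0031,-0.0003,0.01],[-0.0098,-0.0002,0,-0.0004,0.0031,-0.0003,0.01],[-0.0098,-0.0002,0,-0.0004,0.0031,-0.0003,0.01],[-0.0098,-0.0002,-0,-0.0004,0.0031,-0.0003,0.01]]
```

play_rows --pt "-0.011 0 0 0 0.003 0 0.01" --pt "-0.011 0 0 0 0.003 0 0.01" --pt "-0.011 0 0 0 0.003 0 0.01" --pt "-0.011 0 0 0 0.003 0 0.01" --pt "-0.008 0 0 0 0.002 0 0.01" --pt "0 0 0 0 0 0 0.01"

```text
clock: 14.85
position: [534.8, 173.9, 123.0]
ee_rot: [-0.455, 0.541, -0.54, 0.457]
contact_force: [-0.3, 0.2, -2.9]
gripper_width: 23.0
```

play_rows --pt "0 -0.015 0 0 0 0 0.01" --pt "0 -0.025 0 0 0 0 0.01" --pt "0.01 -0.025 0 0 0 0 0.01" --pt "0.02 0 0 0 0 0 0.01" --pt "0.025 0 0 0 0 0 0.01" --pt "0.025 0 0 0 0 0 0.01" --pt "0.025 0 0 0 0 0 0.01" --pt "0.025 0 0 0 0 0 0.01" --pt "0.025 0 0 0 0 0 0.01" --pt "0.02 0 0 0 0 0 0.01"

```text
clock: 15.85
position: [494.6, -9.2, 178.4]
ee_rot: [-0.46, 0.545, -0.537, 0.451]
contact_force: [-0.3, 0.1, -2.9]
gripper_width: 23.1
```

Run:
```python
from p import *
s,p,r=show()
plan(p,r,[*bw(10,-255),190],-99.8,10,.01)
a=get_image('top'); b=get_image('scene')
for n,im in(("top",a),("scene",b)):
    hsv=cv2.cvtColor(im["color"],cv2.COLOR_RGB2HSV);H,S,V=cv2.split(hsv)
    m=((H<17)&(S>60)&(S<125)&(V>110)).astype(np.uint8);m=cv2.morphologyEx(m,cv2.MORPH_OPEN,np.ones((3,3)))
    k,l,st,c=cv2.connectedComponentsWithStats(m)
    for i in range(1,k):
        w=ray(im,c[i],15)[0]
        if st[i,4]>60 and np.abs(wb(w)).max()<450: print(n,st[i].tolist(),"blk@z15",wb(w).round(0),"@z60",wb(ray(im,c[i],65)[0]).round(0))
sa=cv2.resize(a["color"][110:250,170:340,::-1],(486,400));sb=cv2.resize(b["color"][200:360,330:490,::-1],(300,300));c=np.zeros((400,800,3),np.uint8);c[:,:486]=sa;c[:300,500:]=sb;cv2.imwrite("pics/g10.png",c)
```

```text
t 15.85 p [494.6  -9.2 178.4] blk [-10.4  17.9] jaw -99.8 down [-0.018  0.001 -1.   ] w 23.1 F [-0.3  0.1 -2.9] j [ 0.31  0.22 -0.37 -0.01 -1.    1.1 ]
[10 rows 27.4 mm 0.002 rad/row]
[[0.0273,-0.0011,0.002,0.0018,-0.0001,0.0002,0.01],[0.0273,-0.0011,0.002,0.0018,-0.0001,0.0002,0.01],[0.0273,-0.0011,0.002,0.0018,-0.0001,0.0002,0.01],[0.0273,-0.0011,0.002,0.0018,-0.0001,0.0002,0.01],[0.0273,-0.0011,0.002,0.0018,-0.0001,0.0002,0.01],[0.0273,-0.0011,0.002,0.0018,-0.0001,0.0002,0.01],[0.0273,-0.0011,0.002,0.0018,-0.0001,0.0002,0.01],[0.0273,-0.0012,0.002,0.0018,-0.0001,0.0002,0.01],[0.0273,-0.0012,0.002,0.0018,-0.0001,0.0002,0.01],[0.0273,-0.0012,0.002,0.0018,-0.0001,0.0002,0.01]]
top [200, 140, 30, 11, 180] blk@z15 [ 72. 260.] @z60 [ 64. 244.]
top [215, 189, 15, 10, 90] blk@z15 [-68. 201.] @z60 [-70. 188.]
scene [398, 258, 56, 33, 1111] blk@z15 [-69. 240.] @z60 [-26. 257.]
scene [367, 282, 54, 40, 1290] blk@z15 [ 44. 235.] @z60 [ 79. 252.]
```

play_rows --pt "0.027 -0.002 0.003 0.003 0 0 0.01" --pt "0.027 -0.002 0.003 0.003 0 0 0.01" --pt "0.027 -0.002 0.003 0.003 0 0 0.01" --pt "0.027 -0.002 0.003 0.003 0 0 0.01" --pt "0.027 -0.002 0.003 0.002 0 0 0.01" --pt "0.027 -0.002 0.003 0.002 0 0 0.01" --pt "0.027 -0.002 0.003 0.002 0 0 0.01" --pt "0.027 -0.002 0.003 0.002 0 0 0.01" --pt "0.02 -0.002 0.003 0.002 0 0 0.01" --pt "0.01 0 0.001 0 0 0 0.01"

```text
clock: 16.95
position: [468.6, -266.4, 184.8]
ee_rot: [-0.456, 0.546, -0.539, 0.451]
contact_force: [0.5, 0.6, -3.7]
gripper_width: 23.1
```

Run:
```python
from p import *
s,p,r=show()
plan(p,r,[*bw(25,-258),p[2]],-99.8,2,.01)
```

```text
t 16.95 p [ 468.6 -266.4  184.8] blk [   7.8 -240. ] jaw -100.2 down [-0.011  0.003 -1.   ] w 23.1 F [ 0.5  0.6 -3.7] j [-0.22  0.28 -0.26 -0.   -1.03  1.61]
[2 rows 12.5 mm 0.007 rad/row]
[[0.009,-0.0001,0.0087,0.0059,-0.0035,-0.0006,0.01],[0.009,-0.0001,0.0086,0.0059,-0.0035,-0.0006,0.01]]
```

play_rows --pt "0.009 0.005 0.009 0.006 -0.003 0 0.01" --pt "0.007 0.015 0.007 0.004 -0.002 0 0.01" --pt "0 0.02 0 0 0 0 0.01" --pt "0 0.02 0 0 0 0 0.01" --pt "0 0.01 0 0 0 0 0.01" --pt "0 0.001 0 0 0 0 0.01"

```text
clock: 17.55
position: [482.2, -285.4, 106.6]
ee_rot: [-0.455, 0.543, -0.54, 0.455]
contact_force: [0.1, 0.0, -2.8]
gripper_width: 22.9
```

Run:
```python
from p import *
s,p,r=show()
plan(p,r,[*bw(25,-258),104],-99.8,2,.01)
```

```text
t 17.55 p [ 482.2 -285.4  106.6] blk [  24.4 -256.3] jaw -99.9 down [-0.002  0.004 -1.   ] w 22.9 F [ 0.1  0.  -2.8] j [-0.25  0.4  -0.31 -0.   -0.86  1.65]
[2 rows 1.6 mm 0.002 rad/row]
[[0.0008,0.0013,0.0003,0.0014,-0.001,-0.0016,0.01],[0.0008,0.0013,0.0003,0.0014,-0.001,-0.0016,0.01]]
```

play_rows --pt "0 0.003 0 0.001 0 -0.002 0.01" --pt "0 0.002 0 0 0 0 0.01" --pt "0 0.001 0 0 0 0 0.01"

```text
clock: 17.85
position: [483.3, -285.8, 104.4]
ee_rot: [0.456, -0.54, 0.541, -0.456]
contact_force: [0.3, 0.1, -3.2]
gripper_width: 23.1
```

Run:
```python
from p import *
s,p,r=show()
```

```text
t 17.85 p [ 483.3 -285.8  104.4] blk [  25.6 -256.6] jaw -99.7 down [ 0.    -0.002 -1.   ] w 23.1 F [ 0.3  0.1 -3.2] j [-0.24  0.4  -0.32  0.   -0.85  1.64]
```

play_rows --pt "0 0.003 0 0 0 0 0.01" --pt "0 0.002 0 0 0 0 0.01"

```text
clock: 18.05
position: [484.0, -286.1, 103.9]
ee_rot: [0.456, -0.538, 0.542, -0.456]
contact_force: [-2.7, 1.6, 5.4]
gripper_width: 23.3
```

It's on the stand (force now +5.4 N). Opening the fingers.

play_rows --pt "0 0 0 0 0 0 0.04" --pt "0 0 0 0 0 0 0.0854" --pt "0 0 0 0 0 0 0.0854" --pt "0 0 0 0 0 0 0.0854" --pt "0 0 0 0 0 0 0.0854" --pt "0 0 0 0 0 0 0.0854"

```text
clock: 18.65
position: [487.4, -286.9, 106.7]
ee_rot: [0.455, -0.535, 0.544, -0.458]
contact_force: [-0.1, -0.1, 0.1]
gripper_width: 85.4
```

play_rows --pt "0 -0.015 0 0 0 0 0.0854" --pt "0 -0.025 0 0 0 0 0.0854" --pt "0 -0.035 0 0 0 0 0.0854" --pt "0 -0.035 0 0 0 0 0.0854" --pt "0 -0.03 0 0 0 0 0.0854" --pt "0 -0.03 -0.02 0 0 0 0.0854" --pt "0 0 -0.03 0 0 0 0.0854" --pt "0 0 -0.03 0 0 0 0.0854" --pt "0 0 -0.02 0 0 0 0.0854" --pt "0 0 0 0 0 0 0.0854"

```text
clock: 19.65
position: [383.7, -268.8, 281.1]
ee_rot: [0.456, -0.536, 0.543, -0.457]
contact_force: [0.4, -1.0, -0.6]
gripper_width: 85.3
```

Run:
```python
from p import *
s,p,r=show()
a=get_image('top'); b=get_image('scene')
sa=cv2.resize(a["color"][100:260,165:425,::-1],None,fx=3.07,fy=2.2*1.4)
sb=cv2.resize(b["color"][200:360,320:490,::-1],(110,100))
sa=cv2.resize(a["color"][100:250,165:425,::-1],(550,317));s1=cv2.resize(b["color"][190:350,330:490,::-1],(400,283)) 
s2=cv2.resize(b["color"][120:240,190:360,::-1],(400,283))
c=np.zeros((600,800,3),np.uint8);c[:317,:550]=sa;c[317:,:400]=s1;c[317:,400:]=s2;cv2.imwrite("pics/final.png",c)
```

```text
t 19.65 p [ 383.7 -268.8  281.1] blk [ -75.5 -256.8] jaw -99.5 down [ 0.008 -0.007 -1.   ] w 85.3 F [ 0.4 -1.  -0.6] j [-0.26  0.07 -0.28  0.   -1.21  1.66]
```

View pics/final.png

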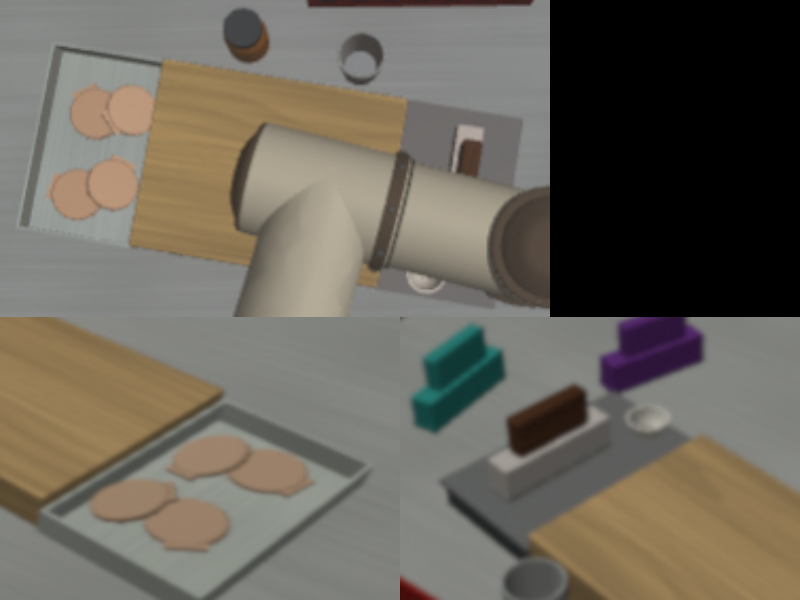

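All four shells lie in the tray: top view (95,112), (130,108), (77,194) and (112,184). The scraper stands upright on the stand, the dish, jar and cup are in place, and the arm is clear.

```bash
python3 -c "
from h import *
print(job_done())"
```

```text
the job is handed in; nothing more can be done
None
```

The job is handed in at about 19.7 s of the 67 s allowed; no verdict was reported. I picked up the white-footed scraper with the brown grip and left the teal and purple look-alikes alone. It swept the front pair of shells into the tray and then the rear pair. I set it back on the stand until the tool felt contact (about 5 N), then opened the fingers.

- **Shells and scraper:** the last pictures, before hand-in, show all four shells lying in the tray, two of them overlapping the others. The scraper stands upright on the stand.
- **Dish, jar and cup:** they look unmoved and the arm is clear of everything. I judged this by eye and did not measure their positions.
- **Second sweep:** the scraper's height crept up about 4 mm part-way through, so I backed off, lowered it and carried on. Lowering it pressed on the block with about 20 N.
- **Grip height:** the scraper was held about 6 mm lower on the grip than planned. Feeling for the block's top gave the correct height.
- **Inconclusive check:** right after the second sweep, a colour-mask count found only two merged blobs in the tray. The final pictures settled it.

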